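Set the tea tray from a cluttered table

TASK

Get the tea tray ready: lay the large beige-and-brown tea box on the cork mat and the small beige-and-brown tea box centred on top of it, and lay the green biscuit pack on the dark mat, each flat, the same way up as now, in the middle and lengthwise along its mat, the small box with its longer side the same way too. The red box and the blue box do not belong there: leave them where they lie.

Things in the scene. Friction and masses are not known exactly. Their poses are not given: they have to be found in the camera images.
- tray: Fixed serving tray, white floor with a dark wooden rim, 228 x 164 mm outside. Origin: centre of its underside, on the table; x along its 228 mm length, z up. Floor 8 mm above the table, rim 6 mm wide and 14 mm above the table. The two mats lie side by side on it, centred 50 mm to either side of its centre along its x; which mat is on which side varies.
- cork_mat: Tan cork mat fixed on the tray, 76 (x) x 134 (y) x 2 mm. Origin: centre of its underside, 8 mm above the table; y along its length, z up.
- dark_mat: Black rubber mat fixed on the tray, 76 (x) x 134 (y) x 2 mm. Origin: centre of its underside, 8 mm above the table; y along its length, z up.
- large_tea_box: Large flat beige card box with brown panels, loose, 56 (x) x 95 (y) x 17 mm (z), about 55 g. Origin: centre of its underside; y along its length. It lies flat on the table.
- small_tea_box: Small flat beige card box with brown panels, loose, 38 (x) x 60 (y) x 22 mm (z), about 55 g. Origin: centre of its underside; y along its longer side. It lies flat on the table.
- biscuit_pack: Flat green biscuit packet with yellow ends, loose, 45 (x) x 120 (y) x 11 mm (z, at its thickest, in the middle), about 40 g. Origin: centre of its underside; y along its length. It lies flat on the table.
- red_box: Flat red card box with pale panels, loose, 36 (x) x 54 (y) x 15 mm (z). Origin: centre of its underside. Not wanted on the tray: it stays where it lies.
- blue_box: Flat white card box with blue panels, loose, 34 (x) x 70 (y) x 18 mm (z). Origin: centre of its underside. Not wanted on the tray: it stays where it lies.

How it is judged:
By the outcome, as a careful person would: the job done as asked, in the order asked, and still so for the second after the job is handed in, with the robot touching nothing.
It also fails if it takes over 80 s, if anything falls off the work surface, if the arm or the gripper's body presses on something with over 40 N, if the wrist force passes 120 N, or if a joint passes its speed limit or range.

ROBOT

A 6-joint arm with a two-finger parallel gripper is mounted at the origin on a cart in front of the work surface, level with it; the furniture and walls round the work are solid. World frame = base frame: x ahead of the robot, y to its left, z up, the work surface at z = 0. Lengths are in m, angles in rad, forces in N, time in s.
With the tool pointing down it reaches from about 0.275 to 0.75 m from the base axis. Payload 10.2 kg.
Tool frame: the origin (TCP) lies midway between the tips of the shut fingers; the grasp point (between the pads) lies 19 mm behind it (env.hold_point_z is the distance from the TCP to the grasp point, in m); x points along the fingers, z is the direction in which the jaws open and shut, and the axes are right-handed (so a half turn about x gives the same grasp; the last joint's range is limited). The gripper opens to 85 mm and grips with 20 to 120 N. Pads are 22 mm wide; open, the fingers measure 114 mm over their backs; the gripper's body (76 mm by 85 mm) begins 54 mm behind the grasp point. The pads swing forward as they close: fully open they stand 13 mm farther back than shut.
Start: joints at [1.109, 0.313, 1.498, -0, 1.331, -0.223], TCP at [0.124, 0.51, 0.231] pointing down, gripper open.
Joint ranges: [-2.94, 2.94], [-0.97, 2.17], [0.19, 2.56], [-1.23, 4.37], [0.02, 3.11], [-2.88, 2.88]. Speed limits (rad/s): [2.39, 2.39, 3.01, 3.14, 3.14, 3.14].

INTERFACE

Orientations are given as a unit quaternion [x, y, z, w].
In Python, from bench import env, kinematics, monitor, eyes, job gives the robot as it stands. The module is installed in compiled form; this text tells all that it offers. Calls block until the motion is done:
- env.reach(position, orientation): joint-space move of the TCP to a pose.
- env.movel(position, velocity=0.15, frame=None, guard=None): straight line of the TCP; frame=None keeps the orientation; velocity is the mean speed in m/s. With guard (N) it stops when the force on the tool has changed by that much, and returns True; else False.
- env.set_joints(angles): joint-space move.
- env.release() and env.close_gripper(effort=None): open the fingers fully, or close them until they stop; effort is the grip in N (None keeps the last).
- env.hold(seconds).
- kinematics.ik(position, orientation): joint angles nearest the present ones, or None.
- monitor.sense(): the state.
- eyes.grab_frame(name): name is "scene" or "top" or "wrist"; returns a dict with "frame" (384x512x3 uint8, red, green, blue), "mtx" (3x3 intrinsics, pixels), "view" (4x4, takes a point from world to camera coordinates). Camera axes: x right, y down, z forward; pixel columns grow to the right and rows downward; lengths in m; the calibration is good to about 2 mm. A picture is of the moment at which its call begins. There is no depth.
A pose or a line that the arm cannot do raises env.MotionError and nothing moves.
- job.hand_in(): hands the job in, once; it reports no verdict.
The state is a dict: "clock": time; "joints": joint angles; "qvel": joint speeds; "joint_efforts": joint torques, N m; "position": TCP position; "ee_rot": TCP orientation; "contact_force": force on the tool from outside, world axes, zero at the start; "ft_torque": the same for the moment, N m; "finger_gap": opening from 0.0 (shut) to 1.0 (fully open).
Only numpy, scipy, OpenCV 4.12 (cv2) and the standard library are available. Lean on these libraries where they do the work, as an engineer would, in place of code of your own. Each camera call takes 0.05 s, during which the arm holds its last target.

## Working session

There is one attempt and no reset: what is moved stays moved. The work goes in short steps, each a Python script; the robot and the scene stay as the last script left them, time stands still between calls to the robot, and variables do not carry over. Pictures are saved under pics/ and viewed, and the job is handed in when it is done.

```bash
mkdir -p pics; python3 - <<'E'
from bench import env, kinematics, monitor, eyes, job
import cv2, numpy as np
for n in ["scene","top","wrist"]:
    f=eyes.grab_frame(n); cv2.imwrite(f"pics/{n}0.png",f["frame"][:,:,::-1]); 
    print(n,f["mtx"].tolist(),np.round(f["view"],4).tolist())
s=monitor.sense(); print(s["clock"],s["ee_rot"],s["position"],s["finger_gap"],env.hold_point_z)
E
```

```text
scene [[363.9737178174602, 0.0, 261.1658041815512], [0.0, 363.9737178174602, 190.06441588391695], [0.0, 0.0, 1.0]] [[0.9112, -0.4115, 0.0215, -0.5125], [-0.2605, -0.6157, -0.7437, 0.1665], [0.3192, 0.672, -0.6682, 0.7246], [0.0, 0.0, 0.0, 1.0]]
top [[424.1157020335149, 0.0, 261.757888563918], [0.0, 424.1157020335149, 185.87818396627148], [0.0, 0.0, 1.0]] [[-0.0336, -0.9994, 0.0047, -0.0033], [-0.9748, 0.0318, -0.2209, 0.5333], [0.2206, -0.012, -0.9753, 0.7659], [0.0, 0.0, 0.0, 1.0]]
wrist [[334.8590201063678, 0.0, 260.6019999824608], [0.0, 334.8590201063678, 193.22299150198538], [0.0, 0.0, 1.0]] [[0.2372, 0.9715, -0.0011, -0.5248], [0.9317, -0.2272, 0.2834, -0.0362], [0.275, -0.0683, -0.959, 0.3789], [0.0, 0.0, 0.0, 1.0]]
0.15 [-0.43700406  0.55631048  0.43673105  0.55570865] [0.12412603 0.50992869 0.23089272] 0.9984859163127424 0.0187
```

View pics/scene0.png

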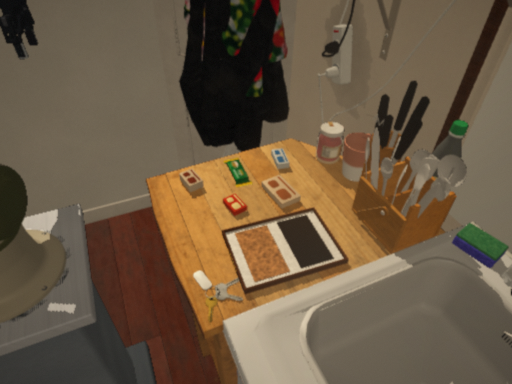

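View pics/top0.png

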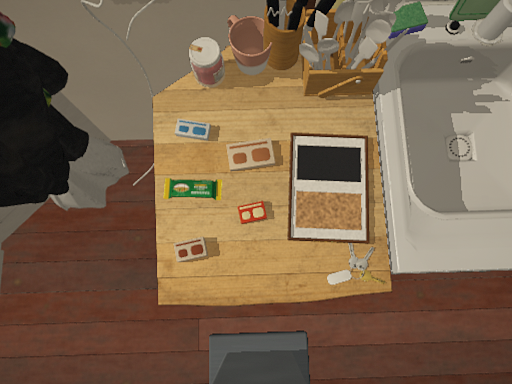

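View pics/wrist0.png

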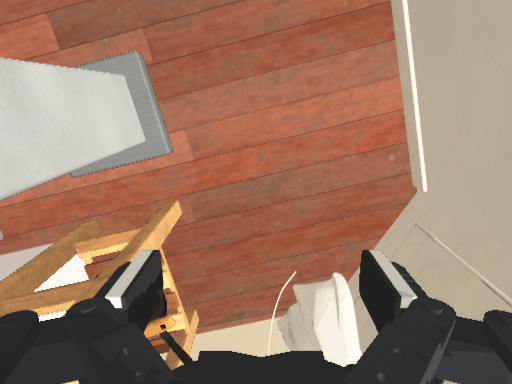

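The top view shows everything: tray (290–368, 134–241) with the dark mat at the far end and cork at the near end, large box (251,154), biscuit pack (192,188), small box (190,250), red (252,212), blue (192,129). I'll enlarge it.

```bash
python3 - <<'E'
import cv2
im=cv2.imread("pics/top0.png")
def crop(n,x0,y0,w,h,s):
    c=cv2.resize(im[y0:y0+h,x0:x0+w],None,fx=s,fy=s,interpolation=cv2.INTER_CUBIC)
    for i in range(0,w,10):
        cv2.line(c,(i*s,0),(i*s,6),(255,0,255),1); cv2.putText(c,str(x0+i),(i*s,16),0,.35,(255,0,255))
    for i in range(0,h,10):
        cv2.line(c,(0,i*s),(6,i*s),(255,0,255),1); cv2.putText(c,str(y0+i),(8,i*s+4),0,.35,(255,0,255))
    cv2.imwrite(n,c)
crop("pics/c1.png",155,115,130,95,6)
crop("pics/c2.png",155,170,130,95,6)
crop("pics/c3.png",280,125,100,120,5)
E
```

```text
(no output)
```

View pics/c1.png

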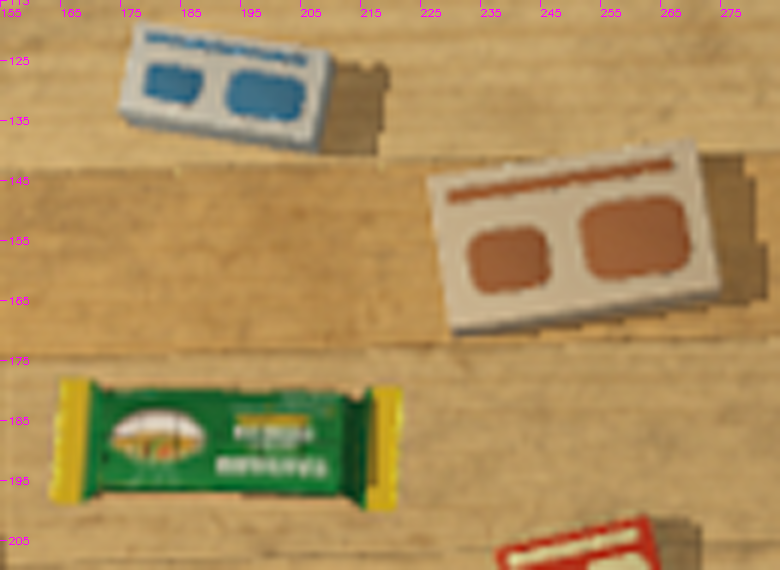

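View pics/c2.png

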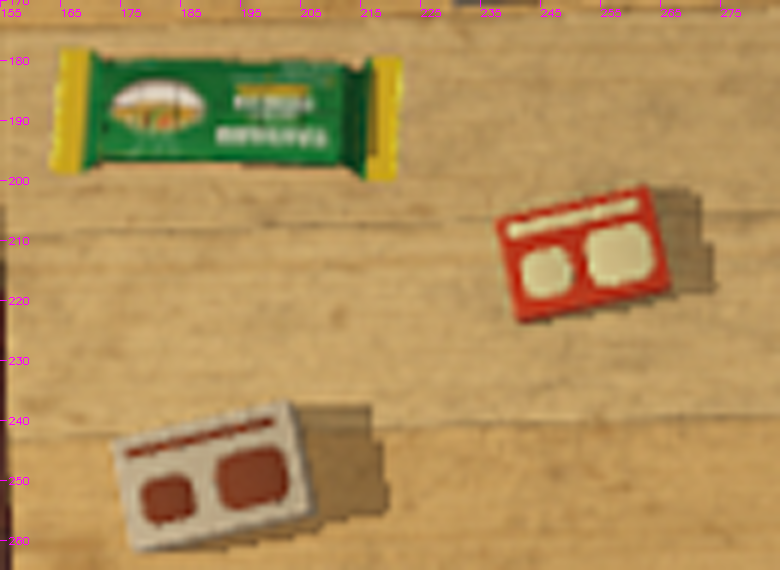

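View pics/c3.png

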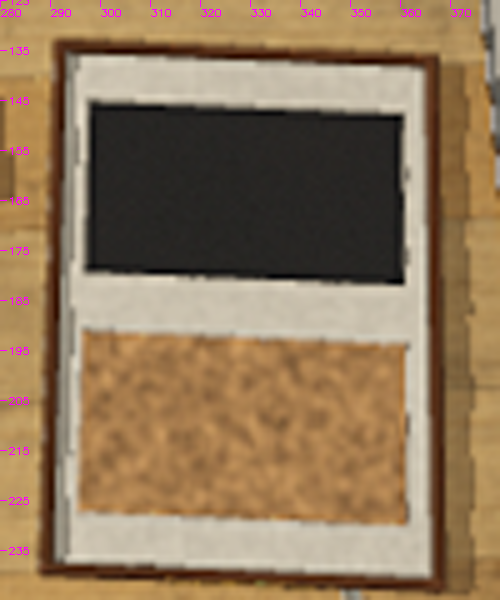

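```bash
cat > h.py <<'E'
import numpy as np, cv2
from scipy.optimize import least_squares
SZ=dict(large=(56,95,17),small=(38,60,22),bis=(45,120,11),red=(36,54,15),blue=(34,70,18),cork=(76,134,2),dark=(76,134,2),tray=(228,164,14))
def proj(P,K,V):
    P=np.atleast_2d(P); c=P@V[:3,:3].T+V[:3,3]; u=c@K.T; return u[:,:2]/u[:,2:]
def rect(n,p,z):
    w,l,_=SZ[n]; w/=2000;l/=2000
    c,s=np.cos(p[2]),np.sin(p[2])
    q=np.array([[w,l],[w,-l],[-w,-l],[-w,l]])@np.array([[c,s],[-s,c]])
    return np.c_[q+p[:2],np.full(4,z)]
def unproj(uv,z,K,V):
    d=V[:3,:3].T@np.linalg.inv(K)@np.array([*uv,1.]); o=-V[:3,:3].T@V[:3,3]
    return o+d*(z-o[2])/d[2]
def fit(n,uv,z,K,V,yaw0):
    uv=np.array(uv,float); c=unproj(uv.mean(0),z,K,V)
    r=least_squares(lambda p:(proj(rect(n,p,z),K,V)-uv).ravel(),[c[0],c[1],yaw0])
    return r.x, np.sqrt(np.mean(r.fun**2))
def draw(im,n,p,zs,K,V,s,off,col):
    for z in zs:
        q=((proj(rect(n,p,z),K,V)+.5-off)*s).astype(int)
        cv2.polylines(im,[q.reshape(-1,1,2)],True,col,1)
E
cat > fit.py <<'E'
from h import *
import json
from bench import eyes
f=eyes.grab_frame("top");K,V=np.array(f["mtx"]),np.array(f["view"])
np.savez("top.npz",K=K,V=V)
o1=np.array([155,115]);o2=np.array([155,170]);o3=np.array([280,125])
def C(o,s,*p): return [np.array(q)/s+o-0.5 for q in p]
# order: (+x,+y),(+x,-y),(-x,-y),(-x,+y) in body for yaw~0 => image TL,TR,BR,BL is +x=up,+y=left ; long y along image horizontal -> TL,TR,BR,BL
D={}
D["large"]=(C(o1,6,(428,178),(694,143),(720,285),(452,326)),.017)
D["small"]=(C(o2,6,(114,438),(290,403),(313,510),(138,546)),.022)
D["bis"]=(C(o1,6,(60,378),(402,388),(396,510),(50,502)),.003)
D["red"]=(C(o2,6,(497,219),(647,188),(670,286),(520,318)),.015)
D["blue"]=(C(o1,6,(136,27),(332,55),(316,147),(122,118)),.018)
D["dark"]=(C(o3,5,(90,102),(404,114),(403,283),(86,271)),.010)
D["cork"]=(C(o3,5,(83,329),(407,344),(406,523),(79,510)),.010)
R={}
big=cv2.resize(f["frame"][:,:,::-1][105:265,150:375],None,fx=3.5,fy=3.5,interpolation=cv2.INTER_CUBIC)
for n,(uv,z) in D.items():
    p,e=fit(n,uv,z,K,V,0.); R[n]=p.tolist(); print(n,np.round(p,4),"deg %.1f"%np.degrees(p[2]),"rms px %.2f"%e)
    zs=[z] if n in("dark","cork","bis") else [z,0]
    draw(big,n,p,zs,K,V,3.5,np.array([150,105]),(255,0,255))
d,c=np.array(R["dark"]),np.array(R["cork"]); print("mat sep",np.linalg.norm(d[:2]-c[:2]), "dir",np.degrees(np.arctan2(*(d-c)[[1,0]])))
uv=C(o3,5,(57,41),(438,57),(442,590),(40,574))
json.dump(R,open("poses.json","w")); cv2.imwrite("pics/fit.png",big)
E
python3 fit.py
```

```text
large [6.131e-01 4.000e-04 1.210e-01] deg 6.9 rms px 0.53
small [0.4196 0.1238 0.181 ] deg 10.4 rms px 0.55
bis [ 0.5448  0.1227 -0.0596] deg -3.4 rms px 0.27
red [0.4903 0.0005 0.1834] deg 10.5 rms px 0.48
blue [ 0.6702  0.1209 -0.1781] deg -10.2 rms px 0.21
dark [ 0.589  -0.1633 -0.0745] deg -4.3 rms px 0.53
cork [ 0.49   -0.1556 -0.0777] deg -4.5 rms px 0.35
mat sep 0.09930779752288996 dir -4.396608723223579
```

```bash
python3 - <<'E'
import json,numpy as np
from scipy.spatial.transform import Rotation as R
print(R.from_quat([-0.43700406,0.55631048,0.43673105,0.55570865]).as_matrix().round(3))
E
```

```text
[[-0.    -0.972  0.237]
 [-0.001  0.237  0.972]
 [-1.     0.    -0.001]]
```

View pics/fit.png

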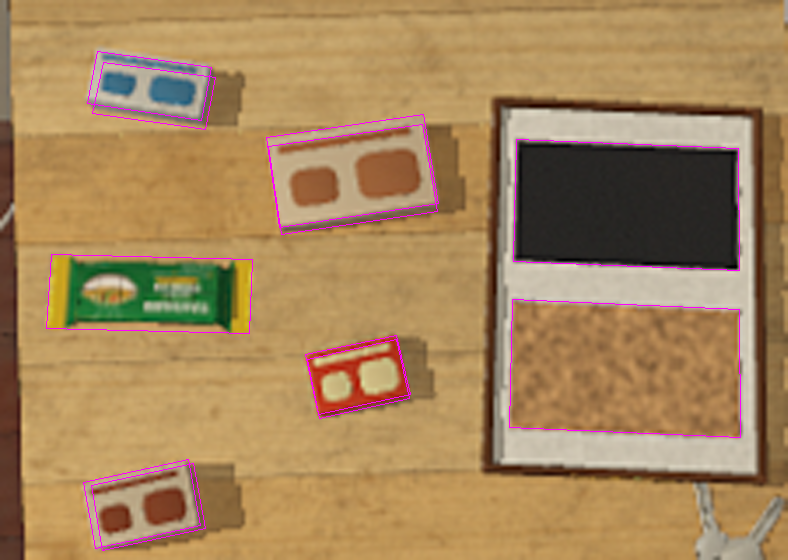

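Fits agree within about 0.5 px, and mat spacing is 99.3 mm against the nominal 100. I'll take the tray frame from the mean of both mats. First, pick the large box.

```bash
cat > m.py <<'E'
from h import *
import json
from scipy.spatial.transform import Rotation as Rn
from bench import env, kinematics, monitor, eyes, job
P={k:np.array(v) for k,v in json.load(open("poses.json")).items()}
TY=-np.radians(4.4); u=np.array([np.cos(TY),np.sin(TY)]); tc=(P["dark"][:2]+P["cork"][:2])/2
DARK=tc+.05*u; CORK=tc-.05*u
def q(yaw):
    x=np.array([0,0,-1.]); z=np.array([np.cos(yaw),np.sin(yaw),0]); return Rn.from_matrix(np.c_[x,np.cross(z,x),z]).as_quat()
def st(t=""):
    s=monitor.sense(); print(t,"t=%.2f"%s["clock"],np.round(s["position"],4),"gap %.3f"%s["finger_gap"],"F",np.round(s["contact_force"],1))
def pick(p,z,eff=30):
    env.reach([p[0],p[1],.11],q(p[2])); st("hover")
    if env.movel([p[0],p[1],z],.12,guard=12): st("GUARD on descent"); raise SystemExit
    env.close_gripper(eff); st("closed")
    env.movel([p[0],p[1],.11],.12); st("lifted")
def place(xy,yaw,z):
    env.reach([*xy,.11],q(yaw)); st("over")
    env.movel([*xy,z+.004],.12)
    g=env.movel([*xy,z-.002],.02,guard=4); st("down guard=%s"%g)
    return g
def up(xy):
    env.release(); st("open"); env.movel([*xy,.11],.12)
def save(n,cam="top",box=(150,105,225,160),s=3.5):
    f=eyes.grab_frame(cam); x,y,w,h=box
    cv2.imwrite(f"pics/{n}.png",cv2.resize(f["frame"][:,:,::-1][y:y+h,x:x+w],None,fx=s,fy=s,interpolation=cv2.INTER_CUBIC)); return f
E
python3 - <<'E'
from m import *
print(DARK,CORK)
pick(P["large"],0.0)
save("wl","wrist",(0,0,512,384),1.5)
save("sl","scene",(140,130,220,160),3.5)
E
```

```text
[ 0.58938237 -0.16328064] [ 0.48967709 -0.15560874]
hover t=2.74 [0.6131 0.0012 0.1102] gap 1.004 F [-1.   0.4  0.8]
closed t=4.19 [6.135e-01 3.000e-04 7.000e-04] gap 0.646 F [-0.4  0.2  5.2]
lifted t=5.26 [6.127e-01 5.000e-04 1.091e-01] gap 0.644 F [-0.6 -0.3 -1.3]
```

View pics/wl.png

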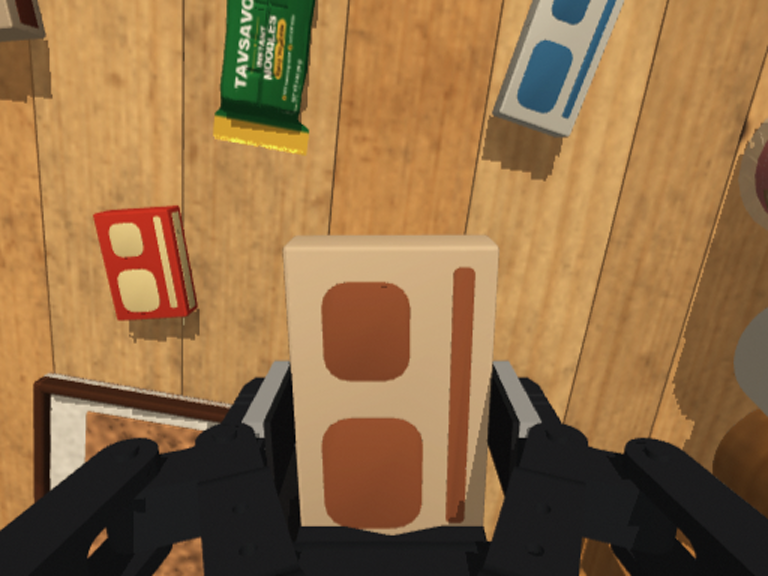

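View pics/sl.png

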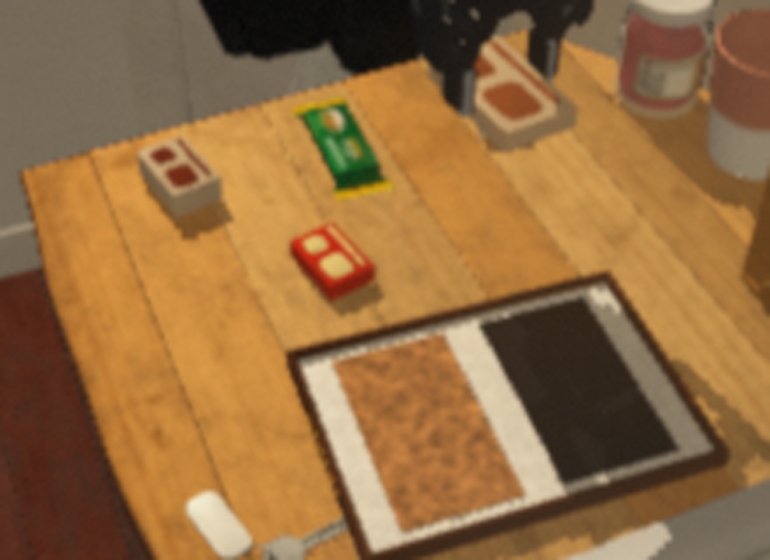

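Wrist view: the large box is held squarely between the pads (edges at columns 287 and 497) and level. Now place it.

```bash
python3 - <<'E'
from m import *
g=place(CORK,TY,.010)
up(CORK)
env.reach([.42,.05,.2],q(.18)); st()
save("top1",box=(280,125,100,120),s=5); save("scene1","scene",(140,130,220,160),3.5)
E
```

```text
over t=6.17 [ 0.4904 -0.1552  0.1101] gap 0.647 F [ 0.6  0.3 -0.6]
down guard=True t=7.41 [ 0.4902 -0.1558  0.0103] gap 0.646 F [ 1.  -0.7  2.6]
open t=7.83 [ 0.4897 -0.1555  0.0099] gap 1.000 F [0.8 0.2 0.5]
 t=9.74 [0.4203 0.0493 0.1995] gap 0.998 F [-0.4 -0.9  0.2]
```

View pics/top1.png

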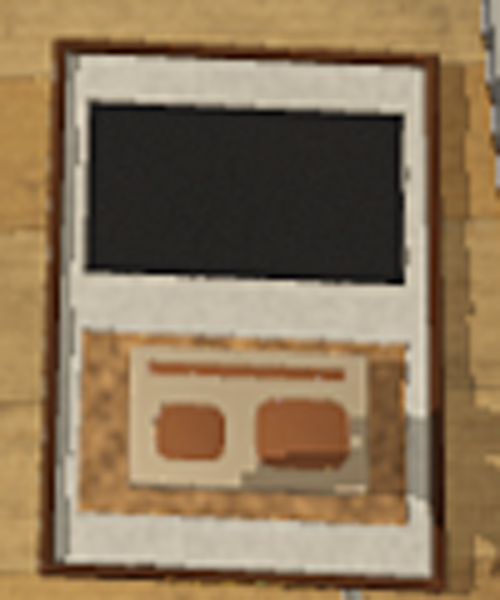

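View pics/scene1.png

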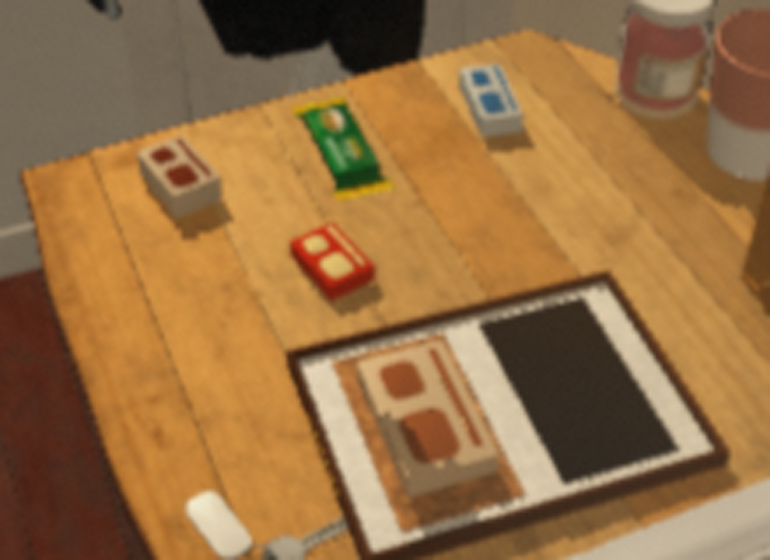

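The large box sits flat on the cork; top-face corners in this crop are about (133,346), (369,353), (365,488), (128,483). Fitting its pose.

```bash
cat > f2.py <<'E'
from m import *
T=np.load("top.npz");K,V=T["K"],T["V"];o=np.array([280,125])
def chk(n,pts,z,src,off=o,s=5):
    uv=[np.array(p)/s+off-.5 for p in pts]
    p,e=fit(n,uv,z,K,V,TY); d=p[:2]
    c=CORK if n!="bis" else DARK
    r=np.array([[u[0],u[1]],[-u[1],u[0]]])@(d-c)
    print(n,np.round(p,4),"yaw rel %.1f"%np.degrees(p[2]-TY),"rms %.2f"%e,"offset in mat frame mm",np.round(r*1000,1))
    im=cv2.imread(src); draw(im,n,p,[z],K,V,s,off,(255,0,255)); draw(im,n,np.r_[c,TY],[z],K,V,s,off,(0,255,0)); cv2.imwrite(src[:-4]+"f.png",im)
    return p
E
python3 - <<'E'
from f2 import *
chk("large",[(133,346),(369,353),(365,488),(128,483)],.027,"pics/top1.png")
E
```

```text
large [ 0.4907 -0.155  -0.0697] yaw rel 0.4 rms 0.40 offset in mat frame mm [0.9 0.7]
```

View pics/top1f.png

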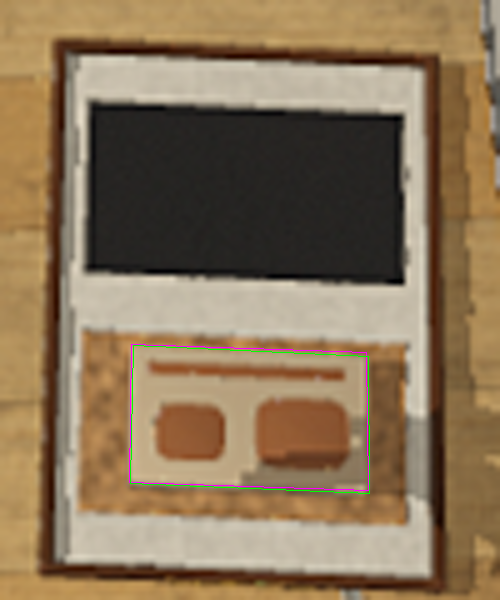

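The large box is within 1 mm and 0.5° of the mat centre. Now the small box goes on top.

```bash
python3 - <<'E'
from m import *
pick(P["small"],.002)
T=CORK+[.0004,.0004]
place(T,TY,.029)
up(T)
env.reach([.47,.1,.2],q(0)); st()
save("top2",box=(280,125,100,120),s=5); save("scene2","scene",(140,130,220,160),3.5)
E
```

```text
hover t=10.38 [0.4203 0.1231 0.1105] gap 0.999 F [1.  0.3 0.4]
closed t=11.93 [0.4198 0.1238 0.0023] gap 0.436 F [-1.   0.2  5.4]
lifted t=12.98 [0.4192 0.1238 0.1094] gap 0.441 F [-1.1  0.9 -0.9]
over t=14.09 [ 0.4899 -0.154   0.1098] gap 0.440 F [-0.   0.6 -0.5]
down guard=True t=15.18 [ 0.4907 -0.1555  0.0292] gap 0.435 F [ 0.  -0.4  2.5]
open t=15.71 [ 0.4901 -0.1552  0.0286] gap 1.003 F [-0.4 -0.3  0.1]
 t=17.59 [0.4701 0.0992 0.1993] gap 1.000 F [-0.3 -0.9  0.2]
```

View pics/top2.png

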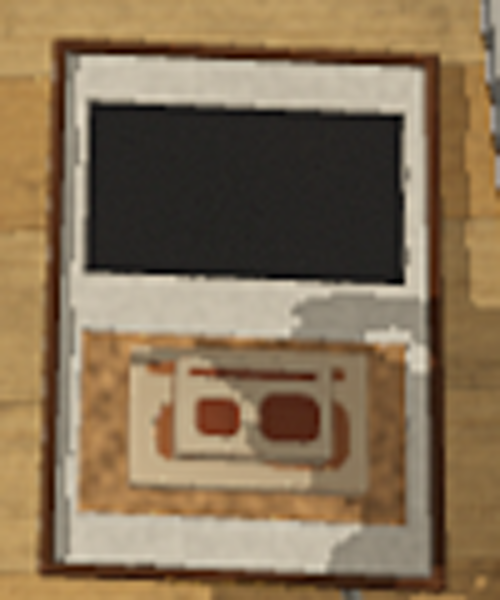

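View pics/scene2.png

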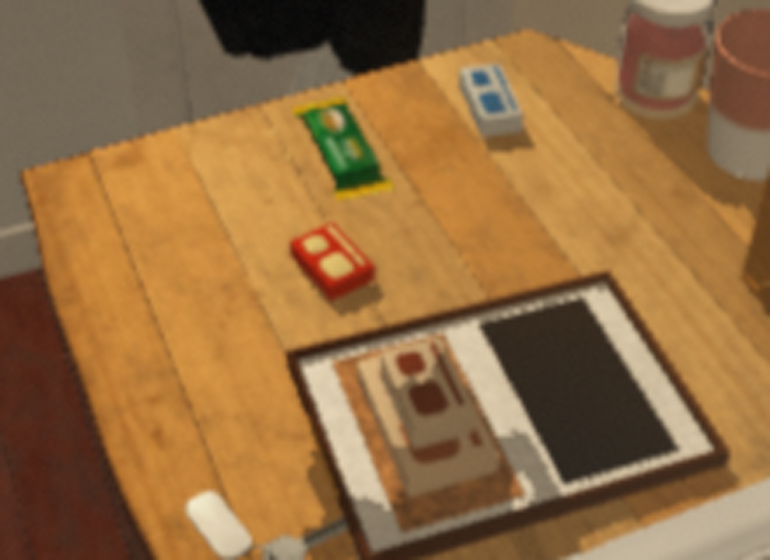

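The small box is flat on the large one; its top corners read about (177,356), (331,362), (329,457), (174,453). Now the biscuit pack.

```bash
python3 - <<'E'
from f2 import *
chk("small",[(177,356),(331,362),(329,457),(174,453)],.049,"pics/top2.png")
pick(P["bis"],.0005,25)
save("wb","wrist",(0,0,512,384),1.5)
E
```

```text
small [ 0.491  -0.1531 -0.0742] yaw rel 0.1 rms 0.20 offset in mat frame mm [1.1 2.6]
hover t=18.24 [0.5446 0.1222 0.1104] gap 1.001 F [ 0.6 -0.2 -0.2]
closed t=19.81 [0.5449 0.1228 0.001 ] gap 0.481 F [-1.2 -0.8  5.6]
lifted t=20.88 [0.5443 0.1227 0.1092] gap 0.484 F [-1.2 -0.5 -0.1]
```

View pics/wb.png

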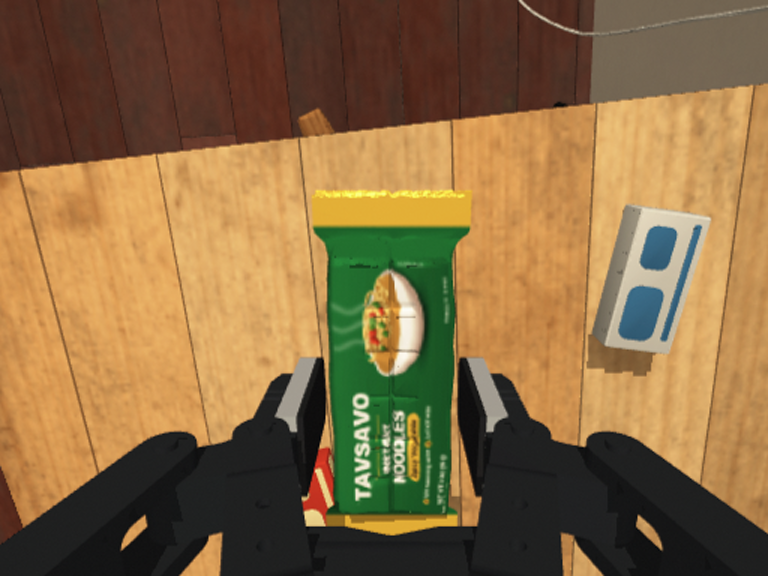

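View pics/top2f.png

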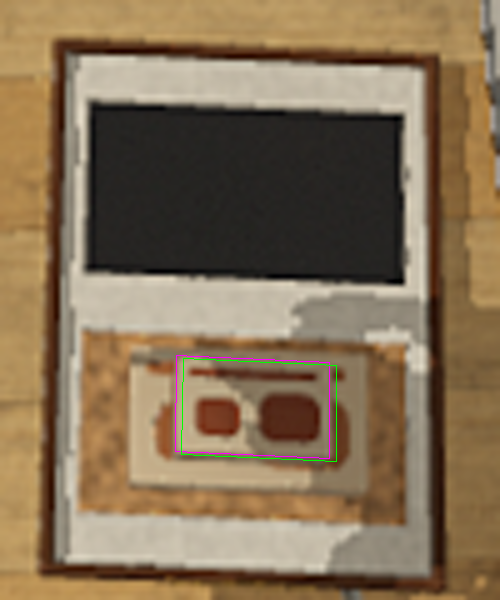

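The biscuit pack is held squarely and level. The small box seems about 2 mm off lengthwise, so I'll recheck it once the arm's shadow is gone.

```bash
python3 - <<'E'
from m import *
place(DARK,TY,.0105)
up(DARK)
env.reach([.3,.35,.25],q(.8)); st()
save("top3",box=(280,125,100,120),s=5); save("scene3","scene",(140,130,220,160),3.5)
save("top3all")
E
```

```text
over t=22.04 [ 0.5894 -0.162   0.1099] gap 0.483 F [-0.1 -0.2 -0.2]
down guard=True t=23.28 [ 0.5899 -0.1635  0.011 ] gap 0.482 F [-0.3 -0.   4.4]
open t=23.79 [ 0.5894 -0.1632  0.01  ] gap 0.995 F [ 0.2 -0.3  0.1]
 t=26.94 [0.3005 0.3497 0.2498] gap 1.003 F [-0.1 -1.   0.3]
```

View pics/top3.png

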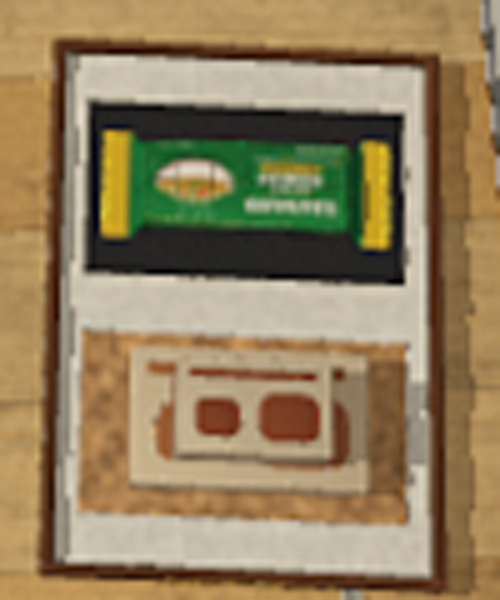

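View pics/scene3.png

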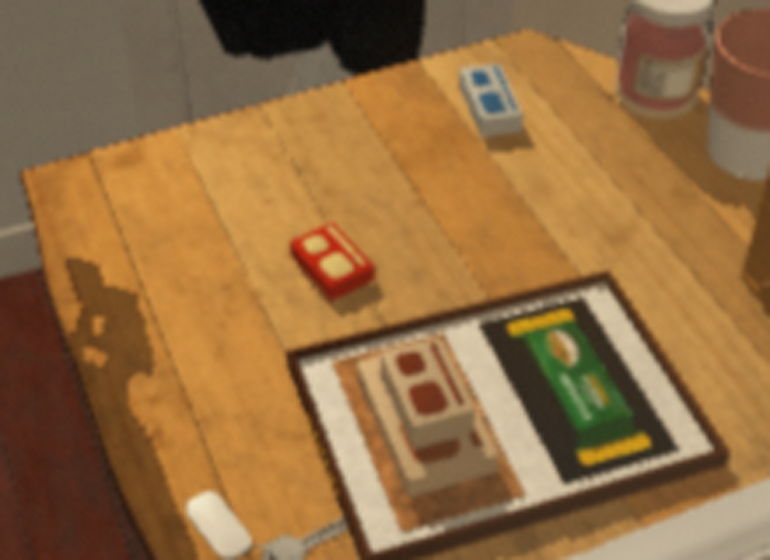

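```bash
python3 - <<'E'
from m import *
save("t4a",box=(290,188,80,50),s=9); save("t4b",box=(290,140,80,50),s=9)
save("s4","scene",(225,215,75,55),10)
E
```

```text
(no output)
```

View pics/t4a.png

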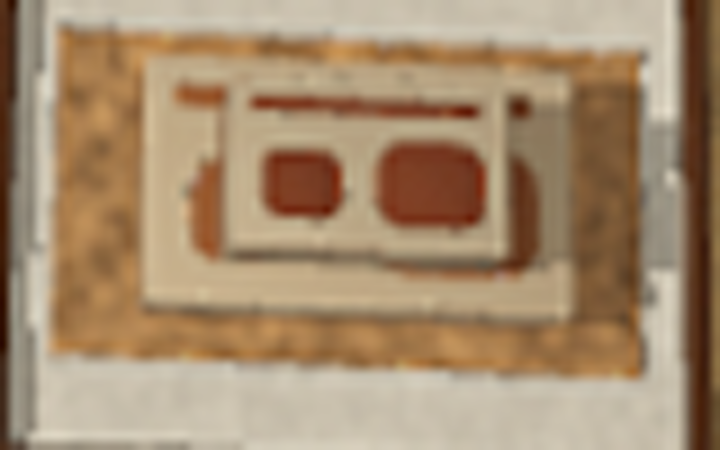

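View pics/t4b.png

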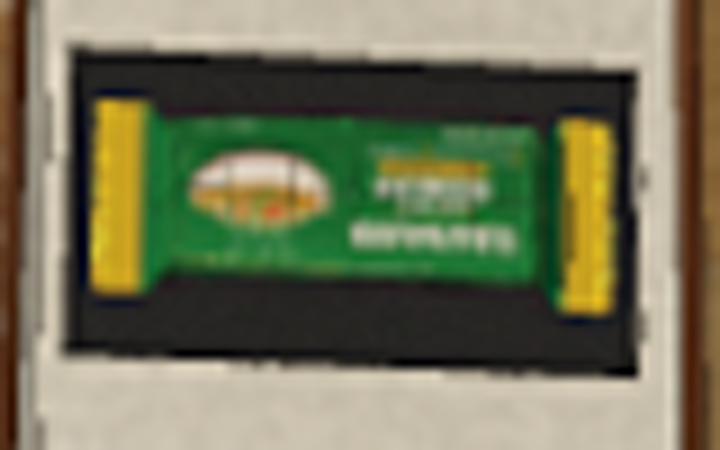

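View pics/s4.png

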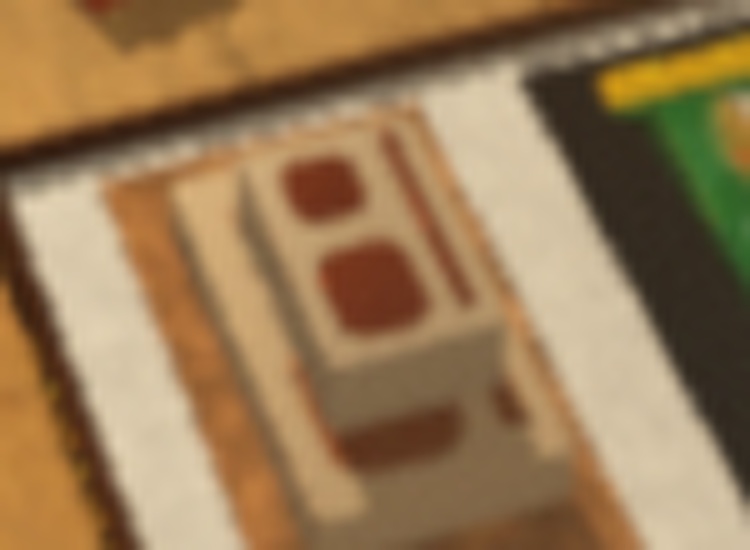

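```bash
python3 - <<'E'
from f2 import *
a=np.array([290,188]);b=np.array([290,140])
chk("cork",[(62,28),(641,54),(640,378),(54,352)],.010,"pics/t4a.png",a,9)
L=chk("large",[(148,56),(573,75),(572,317),(144,303)],.027,"pics/t4a.png",a,9)
S=chk("small",[(229,83),(508,95),(506,254),(225,247)],.049,"pics/t4a.png",a,9)
for z in (.012,.014):chk("bis",[(96,97),(613,118),(610,316),(88,294)],z,"pics/t4b.png",b,9)
E
```

```text
cork [ 0.4895 -0.1557 -0.0788] yaw rel -0.1 rms 0.42 offset in mat frame mm [-0.2 -0.1]
large [ 0.4899 -0.1553 -0.0739] yaw rel 0.2 rms 0.20 offset in mat frame mm [0.2 0.3]
small [ 0.4901 -0.1535 -0.0738] yaw rel 0.2 rms 0.48 offset in mat frame mm [0.2 2.2]
bis [ 0.5895 -0.1628 -0.0779] yaw rel -0.1 rms 0.47 offset in mat frame mm [0.  0.5]
bis [ 0.5889 -0.1625 -0.0779] yaw rel -0.1 rms 0.45 offset in mat frame mm [-0.5  0.8]
```

View pics/t4af.png

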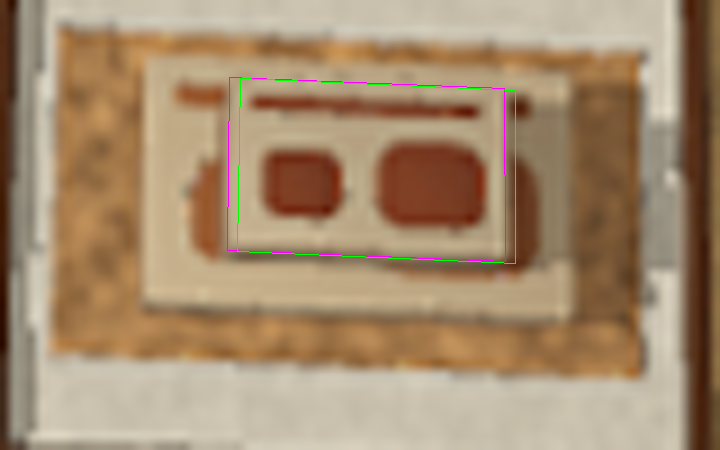

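The large box and biscuit pack are within 1 mm of centre. The small box looks about 2 mm off along its length, so I'll cross-check with the scene camera.

```bash
python3 - <<'E'
from f2 import *
f=eyes.grab_frame("scene");k,v=np.array(f["mtx"]),np.array(f["view"]);off=np.array([225,215])
C=lambda pts:[np.array(p)/10+off-.5 for p in pts]
def r(n,p): return np.array([[u[0],u[1]],[-u[1],u[0]]])@(p[:2]-CORK)*1000
# order (+x,+y)(+x,-y)(-x,-y)(-x,+y): far-right.. +x is to the right in scene, +y is up/left
p,e=fit("small",C([(383,120),(500,318),(332,378),(243,165)]),.049,k,v,TY);print("small",r("small",p),np.degrees(p[2]-TY),e)
im=cv2.imread("pics/s4.png")
for n,P_,zs,c in (("small",np.r_[CORK,TY],[.049,.027],(0,255,0)),("small",p,[.049],(255,0,255)),("large",np.r_[CORK,TY],[.027],(0,255,0)),("cork",np.r_[CORK,TY],[.01],(255,255,0))): draw(im,n,P_,zs,k,v,10,off,c)
cv2.imwrite("pics/s4f.png",im)
E
```

```text
small [ 0.13689921 -1.49452166] 2.075991175847782 0.8339197647509922
```

View pics/s4f.png

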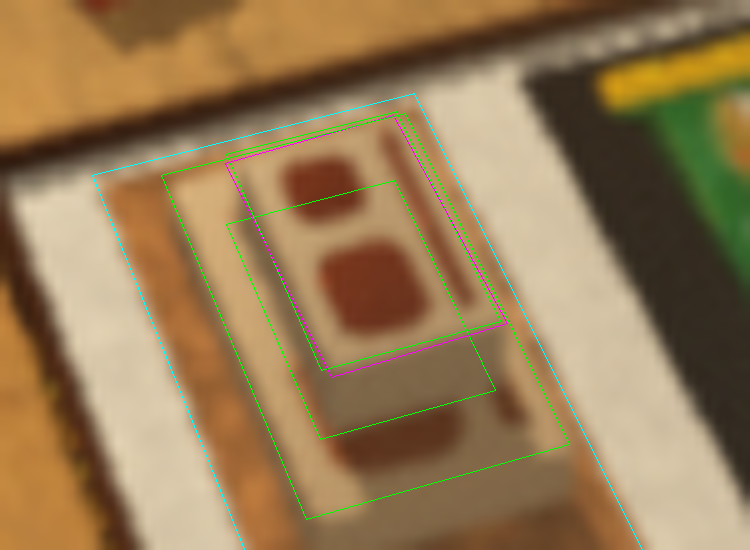

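Allowing for the scene camera's own calibration shift (about +10,+7 px here, as seen on the cork and large box), it also puts the small box about 1.7 mm towards +y on the large one. I'll regrasp and shift it 2 mm.

```bash
python3 - <<'E'
from m import *
T=CORK+[.0004,.0004]; y=np.array([-u[1],u[0]])
env.reach([*T,.11],q(TY))
if env.movel([*T,.030],.1,guard=10): st("GUARD"); env.movel([*T,.11]); raise SystemExit
env.close_gripper(25); st("closed")
env.movel([*T,.042],.06)
N=T-.0019*y
env.movel([*N,.042],.03); env.movel([*N,.033],.06)
print(env.movel([*N,.0275],.02,guard=4)); st("down")
up(N)
env.reach([.3,.35,.25],q(.8)); st()
save("t5a",box=(290,188,80,50),s=9); save("t5",s=3.5); save("s5","scene",(140,130,220,160),3.5)
E
```

```text
closed t=30.75 [ 0.4902 -0.1553  0.0303] gap 0.439 F [-0.3  0.5  4.1]
True
down t=31.90 [ 0.4902 -0.1573  0.03  ] gap 0.440 F [-0.6  0.6  3.3]
open t=32.43 [ 0.4898 -0.157   0.0297] gap 0.996 F [ 0.  -0.6  0.3]
 t=35.27 [0.3005 0.3496 0.2497] gap 0.999 F [0.1 0.3 0.5]
```

View pics/t5a.png

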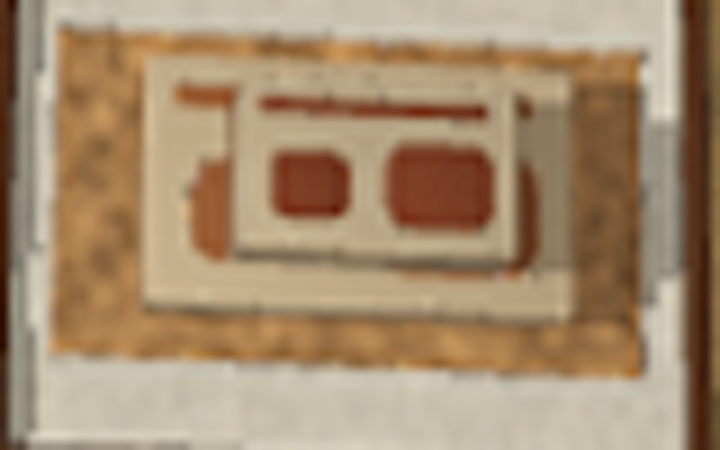

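View pics/t5.png

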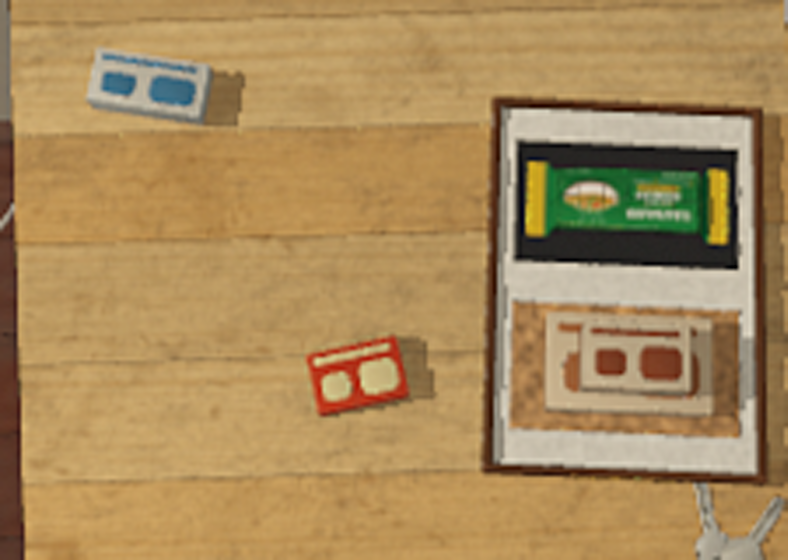

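View pics/s5.png

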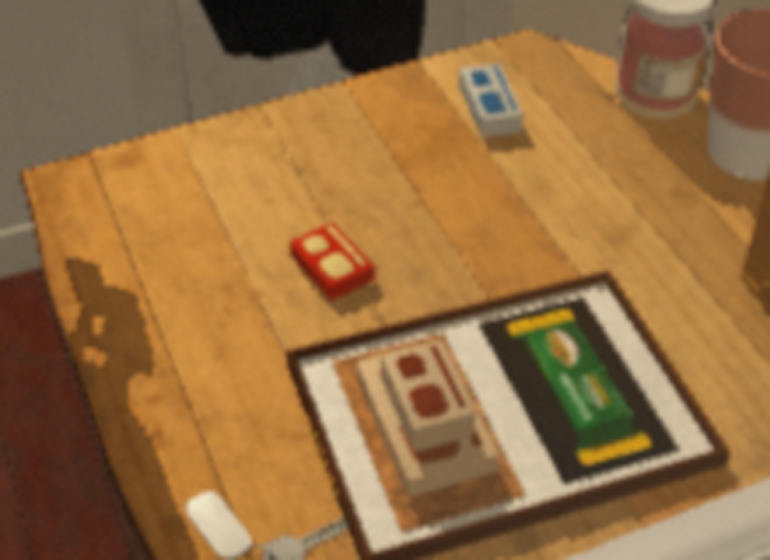

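The small box moved about 10 px to the right in the crop (2 mm) and the large box's edges (144–573) stayed put. The red box at (358,375) and the blue box at (150,86) look unmoved from the start view. Everything lies flat, so I'll hand in.

```bash
python3 - <<'E'
from f2 import *
chk("small",[(239,83),(518,96),(516,256),(235,248)],.049,"pics/t5a.png",np.array([290,188]),9)
job.hand_in()
E
```

```text
small [ 0.4898 -0.1556 -0.0765] yaw rel 0.0 rms 0.44 offset in mat frame mm [ 0.1 -0. ]
the job is handed in; nothing more can be done
```

The tea tray is laid as asked, and I handed the job in at about 35 s on the robot's clock. I placed the large tea box on the cork mat first, then the small box on top of it, then the biscuit pack on the dark mat.

**Last top-camera checks, against mat centres good to about 2 mm:**

| Item | Off-centre | Angle to mat |
|---|---|---|
| Large tea box | within 0.5 mm | 0.2° |
| Small tea box | about 0.1 mm | 0.0° |
| Biscuit pack | within 1 mm | 0.1° |

- **Correction made:** the small box first landed about 2 mm off along its length. I regrasped it and shifted it. In the picture afterwards the large box beneath it had not moved.
- **Other boxes:** the red and blue boxes look unmoved in the final pictures; I compared them by eye and did not measure them.
- **Disagreement:** the scene camera's own fit put the small box 1.5 mm off in the opposite direction before the correction. Its overlay was shifted by about 2 mm on everything; with that allowed for, it agreed with the top camera on the direction and size of the error. I did not repeat that fit after the correction.

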